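Put the finishing kit back into its fitted trays

ROBOT

A 7-joint arm with a two-finger parallel gripper is mounted at the origin on a cart in front of the work surface, level with it; the furniture and walls round the work are solid. World frame = base frame: x ahead of the robot, y to its left, z up, the work surface at z = 0. Lengths are in m, angles in rad, forces in N, time in s.
With the tool pointing down it reaches from about 0.425 to 0.925 m from the base axis. Payload 6.8 kg.
Tool frame: the origin (TCP) lies midway between the tips of the shut fingers; the grasp point (between the pads) lies 19 mm behind it; x points along the fingers, y is the direction in which the jaws open and shut, and the axes are right-handed (so a half turn about x gives the same grasp; the last joint's range is limited). The gripper opens to 85 mm and grips with 20 to 120 N. Pads are 22 mm wide; open, the fingers measure 114 mm over their backs; the gripper's body (76 mm by 85 mm) begins 54 mm behind the grasp point. The pads swing forward as they close: fully open they stand 13 mm farther back than shut.
Start: joints at [1.117, 0.477, 0.022, 1.555, -0.011, 1.109, -0.083], TCP at [0.229, -0.635, 0.231] pointing down, gripper open.
Joint ranges: [-2.96, 2.96], [-0.34, 2.1], [-1.41, 1.46], [0.24, 2.44], [-1.37, 4.51], [0.17, 1.92], [-2.96, 2.96]. Speed limits (rad/s): [2.39, 2.39, 3.14, 3.14, 3.14, 3.14, 3.14].

INTERFACE

Orientations are given as a rotation vector (axis times angle).
In Python, from bench import r gives the robot as it stands.
- The arm moves only by the tool carry_out, never from a script. Its argument "targets" is one flat list of numbers, 7 for each row, row after row: the finger opening in m, from 0 to 0.0854, then the shift along the tool's x, y, z in m, then the turn, a rotation vector about the tool's x, y, z in units of 5 degrees (1.0 is 5 degrees). A call has 1 to 12 rows; each row is the pose to reach, as a shift and turn from the pose measured when the call began, along the tool's axes at that moment; what a row does not reach only later rows make up. A row lasts 1/8 s, in which the tool goes at most 62.5 mm and 10.7 degrees, less where a joint would pass 70% of its speed; a pose out of reach is approached as far as the arm can. A call with a gripper value outside its range is refused whole. The fingers move at their own pace and stop on an object; "squeeze" is the grip in N (left out, the last holds). Time passes only in rows, so rows that repeat a pose let the fingers close. It gives the time, the measured TCP pose, the force and the opening at its end, in the units of the state.
- r.get_obs(): the state, without advancing time (a new reading comes with each control period).
- r.grab_frame(name): name is "side" or "top" or "wrist"; returns the picture (384x512x3 uint8, blue, green, red); there is no depth.
- r.camera_info(name): a dict with "fx", "fy", "cx", "cy" (pixels), "xyz" and "orientation" of the camera in the world. Camera axes: x right, y up, looking along -z (the intrinsics and any distortion apply to the point x, -y, -z); pixel columns grow to the right and rows downward; lengths in m; the calibration is good to about 2 mm. A picture is of the moment at which its call begins: read the wrist's pose just before it. camera_info takes no time and is no camera call; for the wrist camera it gives the pose at the moment of the call.
- r.hand_in(): hands the job in, once; it reports no verdict.
The state is a dict: "clock": time; "joints": joint angles; "qvel": joint speeds; "tau": joint torques, N m; "tcp_pos": TCP position; "orientation": TCP orientation; "contact_force": force on the tool from outside, world axes, zero at the start; "moment": the same for the moment, N m; "grip_width": finger opening in m.
Only numpy, scipy, OpenCV 4.12 (cv2) and the standard library are available. Lean on these libraries where they do the work, as an engineer would, in place of code of your own. Each camera call takes 0.05 s, during which the arm holds its last target. There are 200 camera calls.

TASK

Put the finishing kit away: set the cork sanding block, the small pine block, the marker pen and the small roll of black tape that lie in a row nearest the robot each into the flat tray whose pocket is shaped for it. Each must lie flat on the floor of its own pocket, inside the rim, and be let go. Leave the red screwdriver and the red pliers where they lie.

Things in the scene. Friction and masses are not known exactly. Their poses are not given: they have to be found in the camera images.
- sander_center (a point): Cork sanding block wrapped with brown paper, lying flat: 62 (x) by 115 (y) by 34 mm high (box). Site at its centre, 17 mm above its underside; y along its length, z up.
- pine_center (a point): Small plain pine block, lying flat: 35 (x) by 91 (y) by 36 mm high (box). Site at its centre, 18 mm above its underside; y along its length, z up.
- marker_center (a point): White marker pen with red cap, lying on its side: 135 mm long (y), 16 to 17 mm thick, nearly round. Site at its centre, 8 mm above the surface it lies on; y along its length. It rolls if pushed.
- roll_center (a point): Small roll of black tape lying flat in the row in front of the trays (not the one far off at the left end of the bench), axis z upright: 52 mm across, 19 mm high. The hole is not hollow for grasping: hold it round the outside. Site at its centre, 9.5 mm above its underside.
- tray_large_pocket (a point): Flat dark tray with a light-floored rectangular pocket 76 (x) by 130 (y) mm, for the sanding block; outside 100 by 154 mm. Site at the middle of the pocket's floor, 4 mm above the bench, z up. The tray is fixed to the bench and 10 mm high over all, so the pocket is 6 mm deep. x across the tray, y along the pocket's length. Both long walls are cut away over the middle 50 mm of their length, right out to the tray's edge, for fingers.
- tray_small_pocket (a point): Flat dark tray with a light-floored rectangular pocket 50 (x) by 106 (y) mm, for the pine block; outside 74 by 130 mm. Site at the middle of the pocket's floor, 4 mm above the bench, z up. The tray is fixed to the bench and 10 mm high over all, so the pocket is 6 mm deep. x across the tray, y along the pocket's length. Both long walls are cut away over the middle 50 mm of their length, right out to the tray's edge, for fingers.
- tray_slot_pocket (a point): Flat dark tray with a light-floored long narrow pocket 30 (x) by 149 (y) mm, for the marker; outside 50 by 169 mm. Site at the middle of the pocket's floor, 4 mm above the bench, z up. The tray is fixed to the bench and 10 mm high over all, so the pocket is 6 mm deep. x across the tray, y along the pocket's length. Both long walls are cut away over the middle 60 mm of their length, right out to the tray's edge, for fingers.
- tray_round_pocket (a point): Flat dark square tray, 95 by 95 mm, with a light-floored round pocket 67 mm across, for the roll of tape; its rim is unbroken. Site at the middle of the pocket's floor, 4 mm above the bench, z up. The tray is fixed to the bench and 10 mm high over all, so the pocket is 6 mm deep.
- screwdriver_mid (a point): Bystander: red-handled screwdriver, 229 mm long, lying at the left of the work. Leave alone. Site at its middle.
- pliers_mid (a point): Bystander: red-handled pliers, 178 mm long, lying at the right of the work. Leave alone. Site at their middle.
Not all that is in view belongs to the job. What is shaped like the part that bears roll_center but green, orange or pink is not meant.

How it is judged:
At the end, for the whole second after the job is handed in: Sanding block, pine block, marker and tape roll each lie at rest in their own pocket: centre within 12 mm of the pocket's centre, height within 4 mm of resting on the pocket floor, the three long things along their pocket (within 0.22 rad, either way round), the roll flat (within 0.12 rad) (horizontal distance between sander_center and tray_large_pocket below 0.012 m and z of sander_center in the frame of tray_large_pocket between 0.013 and 0.021 m and linear speed of each of sander, pine, marker, roll below 0.02 m/s and angle between the y axis of sander_center and the y axis of tray_large_pocket, either way round below 0.22 rad and horizontal distance between pine_center and tray_small_pocket below 0.012 m and z of pine_center in the frame of tray_small_pocket between 0.014 and 0.022 m and angle between the y axis of pine_center and the y axis of tray_small_pocket, either way round below 0.22 rad and horizontal distance between marker_center and tray_slot_pocket below 0.012 m and z of marker_center in the frame of tray_slot_pocket between 0.004 and 0.012 m and angle between the y axis of marker_center and the y axis of tray_slot_pocket, either way round below 0.22 rad and horizontal distance between roll_center and tray_round_pocket below 0.012 m and z of roll_center in the frame of tray_round_pocket between 0.0055 and 0.0135 m and angle between roll_center's own z axis and vertical below 0.12 rad); the robot touches nothing.
It fails at once if the screwdriver is moved more than 30 mm (distance of screwdriver_mid from where it was at the start of the episode above 0.03 m).
It fails at once if the pliers are moved more than 30 mm (distance of pliers_mid from where it was at the start of the episode above 0.03 m).
It also fails if it takes over 102 s, if anything falls off the work surface, if the arm or the gripper's body presses on something with over 40 N, if the wrist force passes 120 N, or if a joint passes its speed limit or range.

## Working session

There is one attempt and no reset: what is moved stays moved. The work goes in short steps, Python scripts to look and compute and a tool call to move; the robot and the scene stay as the last step left them, time stands still between calls to the robot, and variables do not carry over. Pictures are saved under pics/ and viewed, about 12 in all and at most 16, crops included, and the job is handed in when it is done.

Besides the shell and the picture viewer there is one more tool, called after ">>>" as name(argument=value, ...), one argument or row to a line, values as JSON. carry_out: Moves the arm, as the interface text tells. Its arguments: {"type":"object","properties":{"targets":{"type":"array","items":{"type":"number"}},"squeeze":{"type":"number"}},"required":["targets"]}

```bash
mkdir -p pics; ls; python3 - <<'E'
from bench import r
import cv2
print(r.get_obs())
for n in("top","side","wrist"):
    print(n,r.camera_info(n))
cv2.imwrite("pics/top0.png",cv2.resize(r.grab_frame("top"),(800,600),interpolation=cv2.INTER_CUBIC))
cv2.imwrite("pics/side0.png",r.grab_frame("side"))
E
```

```text
pics
{'clock': 0.0, 'joints': array([ 1.11689968,  0.47780306,  0.02235495,  1.55642926, -0.01146692,
        1.10931412, -0.08306551]), 'qvel': array([-0.0001076 , -0.00077526,  0.0016427 , -0.00078251,  0.00131351,
       -0.00093297, -0.0018206 ]), 'tau': array([-4.41668290e-04, -5.96456659e+01,  1.60784461e+00, -2.81203544e+01,
        1.24589272e-02,  9.37049626e-03,  2.38308394e-05]), 'tcp_pos': array([ 0.2285592 , -0.63450522,  0.23033342]), 'orientation': array([ 2.03372113,  0.35713837, -2.03471704]), 'contact_force': array([ 0.0784399 , -1.51163446, -0.30567643]), 'moment': array([ 0.00023234, -0.00473215, -0.021211  ]), 'grip_width': 0.08539057215641178}
top {'fx': 411.8519841400507, 'fy': 411.8519841400507, 'cx': 256.51911522694735, 'cy': 192.03585749394023, 'xyz': array([ 0.24441338, -0.00852507,  1.55500799]), 'orientation': array([ 0.11518055, -0.11199626, -1.5551548 ])}
side {'fx': 382.8007342119735, 'fy': 382.8007342119735, 'cx': 244.87997326913487, 'cy': 197.44062657303934, 'xyz': array([ 0.24879891, -1.1022378 ,  0.80534334]), 'orientation': array([ 0.98106275, -0.09959215, -0.20837837])}
wrist {'fx': 323.27410888791553, 'fy': 323.27410888791553, 'cx': 254.3710583328732, 'cy': 194.48570370306973, 'xyz': array([ 0.29544768, -0.61030568,  0.37454332]), 'orientation': array([-0.24773546,  0.17613196, -1.2172414 ])}
```

View pics/top0.png

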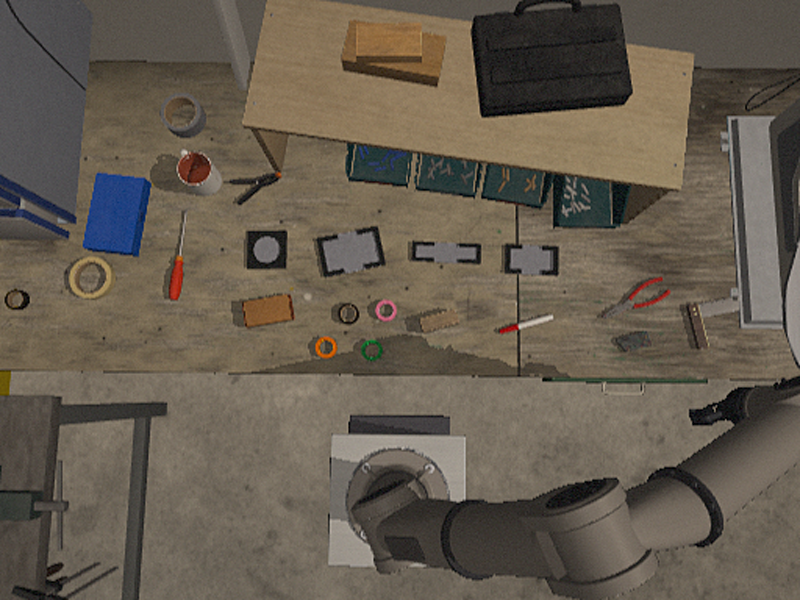

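View pics/side0.png

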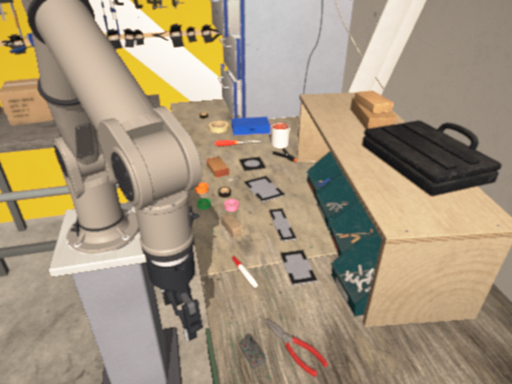

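Picture 1 (top, 800x600): image up is +x and left is +y. The row holds the sander (268,310), black roll (348,313), pine block (437,320) and marker (527,324). The trays are round (266,250), large (350,252), slot (446,253) and small (531,260). Picture 2 (side) agrees with this.

```bash
cat > h.py <<'E'
import numpy as np, cv2
from scipy.spatial.transform import Rotation as Ro
from bench import r
def p2w(ci,uv,z):
    uv=np.atleast_2d(np.array(uv,float)); R=Ro.from_rotvec(ci["orientation"])
    d=R.apply(np.c_[(uv[:,0]-ci["cx"])/ci["fx"],-(uv[:,1]-ci["cy"])/ci["fy"],-np.ones(len(uv))])
    z=np.broadcast_to(z,len(uv))
    return ci["xyz"]+d*((z-ci["xyz"][2])/d[:,2])[:,None]
def w2p(ci,P):
    q=Ro.from_rotvec(ci["orientation"]).inv().apply(np.atleast_2d(P)-ci["xyz"])
    return np.c_[ci["cx"]-ci["fx"]*q[:,0]/q[:,2],ci["cy"]+ci["fy"]*q[:,1]/q[:,2]]
def move(x,y,z,jaw,o=None):
    """shift/turn in tool axes to TCP (x,y,z), tool down, jaw axis at angle jaw (deg, mod 180)"""
    o=o or r.get_obs(); R=Ro.from_rotvec(o["orientation"]); best=None
    for a in np.radians([jaw,jaw+180]):
        X=np.array([0,0,-1.]);Y=np.array([np.cos(a),np.sin(a),0]);T=Ro.from_matrix(np.c_[X,Y,np.cross(X,Y)])
        t=(R.inv()*T).as_rotvec()
        if best is None or np.linalg.norm(t)<np.linalg.norm(best): best=t
    s=R.inv().apply(np.array([x,y,z])-o["tcp_pos"])
    print("shift",np.round(s,4),"turn",np.round(best/np.radians(5),3))
def st():
    o=r.get_obs();R=Ro.from_rotvec(o["orientation"]).as_matrix()
    print("t",round(o["clock"],2),"tcp",np.round(o["tcp_pos"],4),"x",np.round(R[:,0],3),"jawdeg",round(np.degrees(np.arctan2(R[1,1],R[0,1])),2),"w",round(o["grip_width"],4),"F",np.round(o["contact_force"],1),"j",np.round(o["joints"],2))
    return o
E
python3 - <<'E'
from h import *
o=st(); ci=r.camera_info("top"); k=.64
for n,uv,z in [("sander",(268,310),.034),("roll",(348,313),.019),("pine",(437,320),.036),("marker",(527,324),.012),("round",(266,250),.01),("large",(350,252),.01),("slot",(446,253),.01),("small",(531,260),.01),("shelfcornerL",(247,127),.35),("pliersend",(603,316),0),("scrtip",(183,212),0),("scr",(176,298),0)]:
    print(n,p2w(ci,np.array(uv)*k,z).round(3))
w=r.camera_info("wrist");R=Ro.from_rotvec(w["orientation"]).as_matrix();T=Ro.from_rotvec(o["orientation"]).as_matrix()
print("cam in tool",T.T@(w["xyz"]-o["tcp_pos"]),"\naxes in tool",(T.T@R).round(3))
move(.62,-.2,.35,90)
E
```

```text
t 0.1 tcp [ 0.2286 -0.6346  0.2304] x [-0.001  0.001 -1.   ] jawdeg -70.19 w 0.0856 F [-0.6  0.3 -0.5] j [ 1.12  0.48  0.02  1.56 -0.01  1.11 -0.08]
sander [[0.438 0.312 0.034]]
roll [[0.435 0.123 0.019]]
pine [[ 0.419 -0.091  0.036]]
marker [[ 0.415 -0.309  0.012]]
round [[0.59  0.329 0.01 ]]
large [[0.587 0.122 0.01 ]]
slot [[ 0.588 -0.113  0.01 ]]
small [[ 0.573 -0.321  0.01 ]]
shelfcornerL [[0.761 0.302 0.35 ]]
pliersend [[ 0.438 -0.496  0.   ]]
scrtip [[0.686 0.542 0.   ]]
scr [[0.469 0.546 0.   ]]
cam in tool [-0.14422189 -0.00034197 -0.07109722] 
axes in tool [[-0.     0.281 -0.96 ]
 [ 1.     0.001 -0.   ]
 [ 0.001 -0.96  -0.281]]
shift [-0.1192 -0.2763 -0.5155] turn [3.963 0.005 0.018]
```

```bash
python3 -c "
from h import *
move(.54,-.21,.33,-90)"
```

```text
shift [-0.0992 -0.294  -0.4369] turn [3.963 0.005 0.018]
```

>>> carry_out(
  targets=[0.085,-0.099,-0.03,-0.05,0.5,0,0,0.085,-0.099,-0.294,-0.437,3.96,0,0,0.085,-0.099,-0.294,-0.437,3.96,0,0,0.085,-0.099,-0.294,-0.437,3.96,0,0,0.085,-0.099,-0.294,-0.437,3.96,0,0,0.085,-0.099,-0.294,-0.437,3.96,0,0,0.085,-0.099,-0.294,-0.437,3.96,0,0,0.085,-0.099,-0.294,-0.437,3.96,0,0,0.085,-0.099,-0.294,-0.437,3.96,0,0,0.085,-0.099,-0.294,-0.437,3.96,0,0,0.085,-0.099,-0.294,-0.437,3.96,0,0,0.085,-0.099,-0.294,-0.437,3.96,0,0],
)

```text
clock: 1.6
tcp_pos: [0.5391, -0.2116, 0.3295]
orientation: [-2.218, 0.002, 2.221]
contact_force: [-0.1, -0.5, -0.2]
grip_width: 0.0849
```

```bash
python3 - <<'E'
from h import *
import pickle
st(); ci=r.camera_info("wrist"); im=r.grab_frame("wrist"); pickle.dump((ci,im),open("w1.pkl","wb"))
cv2.imwrite("pics/w1.png",cv2.resize(im,(800,600),interpolation=cv2.INTER_CUBIC)); move(.54,.22,.33,-90)
E
```

```text
t 1.6 tcp [ 0.5391 -0.2116  0.3295] x [-0.002  0.001 -1.   ] jawdeg -90.14 w 0.0849 F [-0.1 -0.5 -0.2] j [ 0.4   0.25 -0.16  1.66  0.04  1.24 -1.35]
shift [ 1.000e-04 -4.316e-01  3.000e-04] turn [-0.029  0.016  0.013]
```

View pics/w1.png

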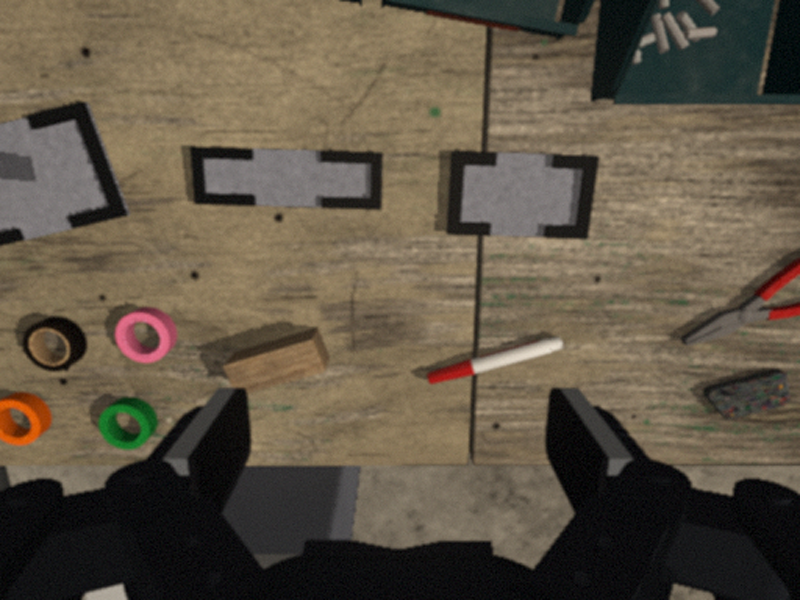

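Picture 3 (wrist): the slot tray's corners are about (192,147), (382,152), (381,209) and (194,204). The small tray's are (449,151), (598,157), (587,238) and (447,234). The marker runs (430,379) to (562,342), and the pine block is near (275,358).

>>> carry_out(
  targets=[0.085,0,-0.432,0,0,0,0,0.085,0,-0.432,0,0,0,0,0.085,0,-0.432,0,0,0,0,0.085,0,-0.432,0,0,0,0,0.085,0,-0.432,0,0,0,0,0.085,0,-0.432,0,0,0,0,0.085,0,-0.432,0,0,0,0,0.085,0,-0.432,0,0,0,0,0.085,0,-0.432,0,0,0,0,0.085,0,-0.432,0,0,0,0],
)

```text
clock: 2.9
tcp_pos: [0.5409, 0.218, 0.3301]
orientation: [-2.217, 0.007, 2.22]
contact_force: [0.9, 0.5, 0.1]
grip_width: 0.0846
```

```bash
python3 - <<'E'
from h import *
import pickle
st(); ci=r.camera_info("wrist"); im=r.grab_frame("wrist"); pickle.dump((ci,im),open("w2.pkl","wb"))
cv2.imwrite("pics/w2.png",cv2.resize(im,(800,600),interpolation=cv2.INTER_CUBIC))
_,a=pickle.load(open("w1.pkl","rb"))
# crops x6: pine from w1 
cv2.imwrite("pics/c1.png",cv2.resize(a[200:260,130:230],None,fx=8,fy=8,interpolation=cv2.INTER_CUBIC))
E
```

```text
t 2.9 tcp [0.5409 0.218  0.3301] x [-0.001  0.    -1.   ] jawdeg -90.35 w 0.0846 F [0.9 0.5 0.1] j [-0.16  0.28 -0.42  1.63  0.12  1.26 -2.17]
```

View pics/w2.png

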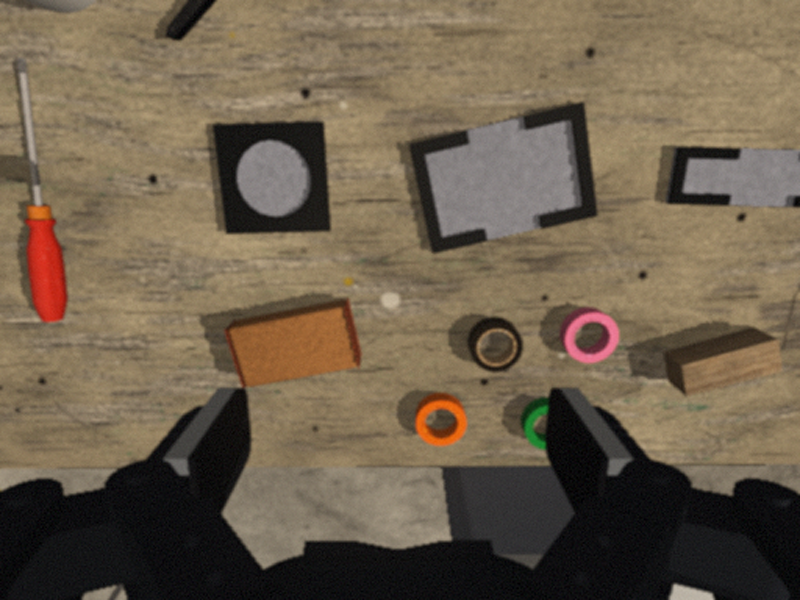

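View pics/c1.png

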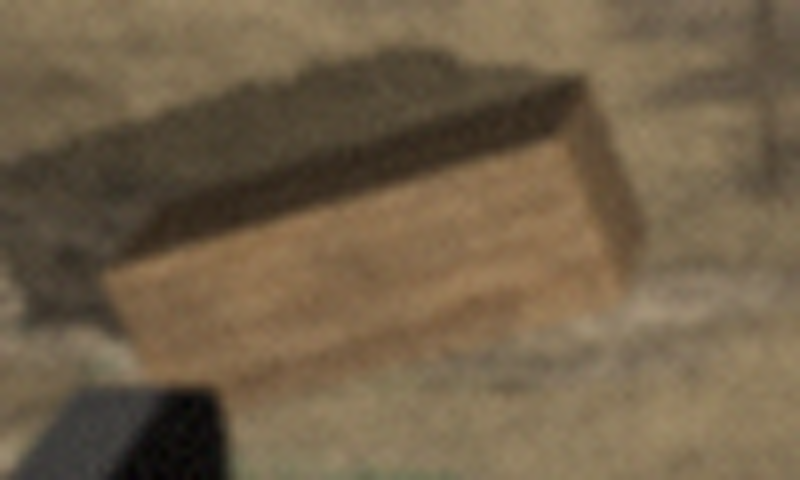

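Picture 4 (wrist, left): the sander's top face is about (231,333), (346,306), (359,363), (244,386). The black roll is at (496,344). The round tray's corners are (215,124), (324,122), (330,230), (226,233), and the large tray's are (411,144), (583,103), (597,214), (434,251). Picture 5 (pine crop) shows the top face at (105,268), (565,140), (615,300), (155,400).

```bash
cat > meas.py <<'E'
from h import *
import pickle
w1=pickle.load(open("w1.pkl","rb"))[0]; w2=pickle.load(open("w2.pkl","rb"))[0]
f=lambda P:(np.array(P,float)+.5)*.64-.5
def rect(n,ci,P,z):
    Q=p2w(ci,P,z)[:,:2]; c=Q.mean(0); e=[np.linalg.norm(Q[i]-Q[(i+1)%4])*1e3 for i in range(4)]
    l=Q[0]+Q[3]-Q[1]-Q[2] # long axis towards +y
    print(n,"c",c.round(4),"edges",np.round(e,1),"long-axis deg",np.degrees(np.arctan2(l[1],l[0])).round(1))
rect("slot",w1,f([(192,147),(382,152),(381,209),(194,204)]),.01)
rect("small",w1,f([(449,151),(598,157),(587,238),(447,234)]),.01)
rect("round",w2,f([(215,124),(324,122),(330,230),(226,233)]),.01)
print("roundfloor",p2w(w2,f([(273,178)]),.004))
rect("large",w2,f([(411,144),(583,103),(597,214),(434,251)]),.01)
rect("sander",w2,f([(231,333),(346,306),(359,363),(244,386)]),.034)
rect("pine1",w1,(np.array([(105,268),(565,140),(615,300),(155,400)])+.5)/8-.5+[130,200],.036)
rect("pine2",w2,f([(667,362),(775,337),(779,364),(684,392)]),.036)
Q=p2w(w1,f([(430,379),(562,342)]),.008); print("marker",Q.mean(0),np.linalg.norm(Q[0]-Q[1]),np.degrees(np.arctan2(*(Q[0]-Q[1])[1::-1])))
print("roll",p2w(w2,f([(496,344)]),[.012]), "w1",p2w(w1,f([(55,343)]),.012))
E
python3 meas.py
```

```text
slot c [ 0.5909 -0.113 ] edges [166.6  49.5 169.1  49.4] long-axis deg 88.3
small c [ 0.5748 -0.3216] edges [131.5  71.7 129.1  73. ] long-axis deg 87.9
round c [0.5929 0.3284] edges [94.6 93.5 95.8 94.6] long-axis deg 90.9
roundfloor [[0.59339605 0.33050195 0.004     ]]
large c [0.5905 0.1214] edges [151.   96.9 151.6  97.3] long-axis deg 102.5
sander c [0.4411 0.3149] edges [110.1  57.  112.7  54.1] long-axis deg 102.5
pine1 c [ 0.4209 -0.0936] edges [88.9 32.2 88.6 27.3] long-axis deg 104.5
pine2 c [ 0.4224 -0.0885] edges [99.  28.5 89.2 37.2] long-axis deg 106.2
marker [ 0.41414686 -0.3076569   0.008     ] 0.13493770738235622 106.88349123257242
roll [[0.43477434 0.12296211 0.012     ]] w1 [[0.43594507 0.12347803 0.012     ]]
```

Every size agrees with the given ones to within a few mm, so I'll start with the sander.

```bash
python3 -c "
from h import *
move(.441,.315,.12,12.5)"
```

```text
shift [ 0.2103 -0.0961  0.1002] turn [ 1.5432e+01  1.4000e-02 -5.0000e-03]
```

>>> carry_out(
  targets=[0.085,0.21,-0.096,0.1,-20.57,0,0,0.085,0.21,-0.096,0.1,-20.57,0,0,0.085,0.21,-0.096,0.1,-20.57,0,0,0.085,0.21,-0.096,0.1,-20.57,0,0,0.085,0.21,-0.096,0.1,-20.57,0,0,0.085,0.21,-0.096,0.1,-20.57,0,0,0.085,0.21,-0.096,0.1,-20.57,0,0,0.085,0.21,-0.096,0.1,-20.57,0,0,0.085,0.21,-0.096,0.1,-20.57,0,0,0.085,0.21,-0.096,0.1,-20.57,0,0,0.085,0.21,-0.096,0.1,-20.57,0,0,0.085,0.21,-0.096,0.1,-20.57,0,0],
)

```text
clock: 4.45
tcp_pos: [0.4417, 0.3143, 0.1203]
orientation: [1.049, 1.304, -1.05]
contact_force: [-0.9, 0.5, 0.4]
grip_width: 0.0851
```

```bash
cat > look.py <<'E'
from h import *
import pickle,sys
def box(ci,im,c,deg,L,W,z,col):
    a=np.radians(deg);l=np.array([np.cos(a),np.sin(a)]);w=np.array([-l[1],l[0]]);c=np.array(c)
    P=[np.r_[c+s*l*L/2+t*w*W/2,z] for s,t in((1,1),(1,-1),(-1,-1),(-1,1))]
    cv2.polylines(im,[np.round(((w2p(ci,P)+.5)*800/512-.5)*8).astype(int)],True,col,1,cv2.LINE_AA,3)
def look(name,boxes):
    st(); ci=r.camera_info("wrist"); im=r.grab_frame("wrist"); pickle.dump((ci,im),open(name+".pkl","wb"))
    b=cv2.resize(im,(800,600),interpolation=cv2.INTER_CUBIC)
    for x in boxes: box(ci,b,*x)
    cv2.imwrite("pics/%s.png"%name,b)
E
python3 - <<'E'
from look import *
look("s1",[((.441,.315),102.5,.115,.062,.034,(0,255,0)),((.441,.315),102.5,.115,.062,0,(255,255,0))])
move(.441,.315,.002,12.5)
E
```

```text
t 4.45 tcp [0.4417 0.3143 0.1203] x [-0.001  0.    -1.   ] jawdeg 12.32 w 0.0851 F [-0.9  0.5  0.4] j [-0.11  0.52 -0.8   1.93  0.48  0.89 -0.94]
shift [ 0.1184 -0.0003 -0.0006] turn [-0.027 -0.004  0.009]
```

View pics/s1.png

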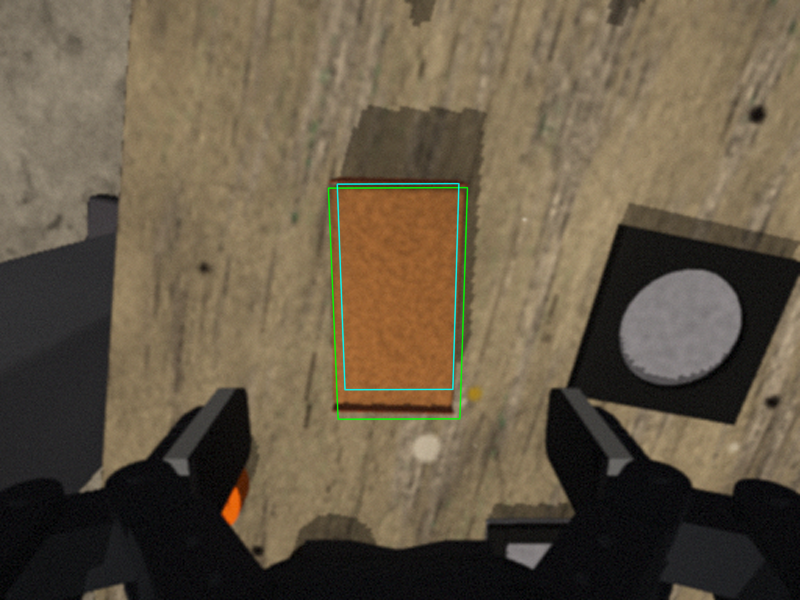

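Picture 6: the gripper is over the sander. Its real top face spans rows 180–410 against my overlay at 187–419, so its centre is about 3–4 mm further +y, near (0.440, 0.318).

```bash
python3 -c "
from h import *
move(.440,.318,.002,12.8)"
```

```text
shift [ 0.1184 -0.0007 -0.0037] turn [-0.087 -0.004  0.009]
```

>>> carry_out(
  targets=[0.085,0.05,-0.001,-0.004,-0.1,0,0,0.085,0.095,-0.001,-0.004,-0.1,0,0,0.085,0.118,-0.001,-0.004,-0.1,0,0,0.085,0.118,-0.001,-0.004,-0.1,0,0,0.05,0.118,-0.001,-0.004,-0.1,0,0,0.05,0.118,-0.001,-0.004,-0.1,0,0,0.05,0.118,-0.001,-0.004,-0.1,0,0,0.05,0.118,-0.001,-0.004,-0.1,0,0,0.05,0.118,-0.001,-0.004,-0.1,0,0,0.05,0.118,-0.001,-0.004,-0.1,0,0],
  squeeze=50,
)

```text
clock: 5.75
tcp_pos: [0.4405, 0.319, 0.004]
orientation: [1.044, 1.307, -1.041]
contact_force: [-1.0, -0.0, 7.9]
grip_width: 0.0612
```

```bash
python3 -c "
from h import *
st();move(.440,.318,.09,12.8);move(.5905,.1214,.09,12.5);"
```

```text
t 5.75 tcp [0.4405 0.319  0.004 ] x [ 0.001  0.002 -1.   ] jawdeg 12.84 w 0.0612 F [-1.  -0.   7.9] j [-0.23  0.69 -0.67  1.99  0.66  0.69 -1.09]
shift [-0.086  -0.0005  0.0008] turn [ 0.007 -0.015 -0.02 ]
shift [-0.0861  0.1025  0.2259] turn [ 0.067 -0.015 -0.02 ]
```

>>> carry_out(
  targets=[0.05,-0.05,0,0,0,0,0,0.05,-0.086,0,0,0,0,0,0.05,-0.086,0.02,0.045,0,0,0,0.05,-0.086,0.045,0.1,0,0,0,0.05,-0.086,0.07,0.155,0,0,0,0.05,-0.086,0.09,0.2,0,0,0,0.05,-0.086,0.103,0.226,0,0,0,0.05,-0.086,0.103,0.226,0,0,0,0.05,-0.086,0.103,0.226,0,0,0],
)

```text
clock: 6.88
tcp_pos: [0.5905, 0.1222, 0.0903]
orientation: [1.045, 1.307, -1.04]
contact_force: [-0.3, 0.3, -1.3]
grip_width: 0.0611
```

```bash
python3 - <<'E'
from look import *
look("s2",[((.5905,.1214),102.5,.154,.1,.01,(0,255,0)),((.5905,.1214),102.5,.130,.076,.004,(255,255,0))])
move(.5905,.1214,.0085,12.5)
E
```

```text
t 6.88 tcp [0.5905 0.1222 0.0903] x [ 0.002  0.002 -1.   ] jawdeg 12.87 w 0.0611 F [-0.3  0.3 -1.3] j [ 0.23  0.64 -0.73  1.81  0.53  0.9  -0.52]
shift [ 0.0818 -0.0002  0.0015] turn [ 0.087 -0.022 -0.022]
```

View pics/s2.png

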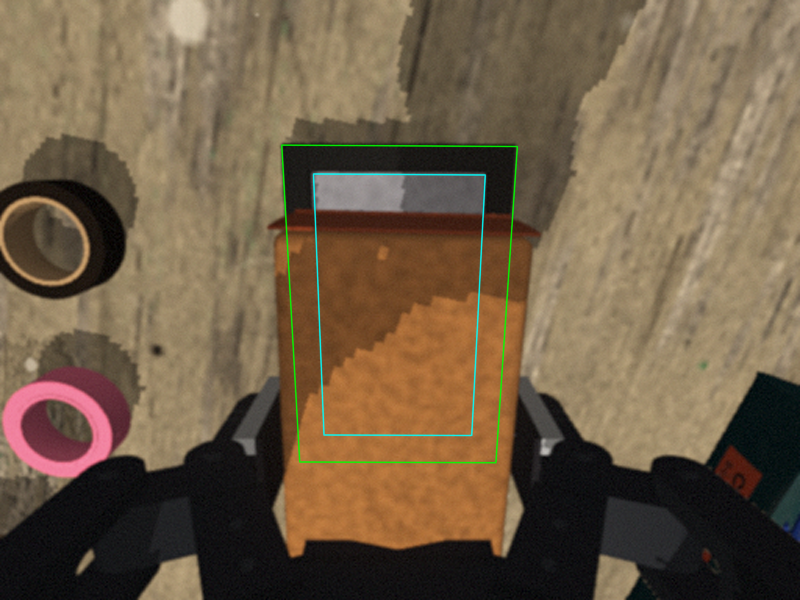

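Picture 7: the tray overlay sits exactly on the tray and the sander is held. The sander's far top corners are at about (275,240) and (532,236).

```bash
python3 - <<'E'
from h import *
import pickle
ci=pickle.load(open("s2.pkl","rb"))[0];f=lambda P:(np.array(P,float)+.5)*.64-.5
Q=p2w(ci,f([(276,240),(531,236),(500,555),(290,555)]),.1203);print(Q)
a=np.radians(102.8);l=np.array([np.cos(a),np.sin(a),0])
m=Q[:2].mean(0);print(np.linalg.norm(Q[0]-Q[1]),m,"centre",m-l*.0575,"tcp->",r.get_obs()["tcp_pos"])
E
```

```text
[[0.55109848 0.16796703 0.1203    ]
 [0.60740943 0.18167478 0.1203    ]
 [0.62496887 0.09516847 0.1203    ]
 [0.56844918 0.08244424 0.1203    ]]
0.05795537481706456 [0.57925396 0.1748209  0.1203    ] centre [0.591993   0.11874982 0.1203    ] tcp-> [0.59026475 0.12269567 0.09033392]
```

```bash
python3 - <<'E'
from h import *
move(.5900,.124,.009,12.5)
E
```

```text
shift [ 0.0813 -0.0001 -0.0012] turn [ 0.087 -0.022 -0.022]
```

>>> carry_out(
  targets=[0.05,0.04,0,-0.001,0.09,0,0,0.05,0.07,0,-0.001,0.09,0,0,0.05,0.081,0,-0.001,0.09,0,0,0.05,0.081,0,-0.001,0.09,0,0,0.05,0.081,0,-0.001,0.09,0,0,0.08,0.081,0,-0.001,0.09,0,0,0.08,0.081,0,-0.001,0.09,0,0,0.08,0.081,0,-0.001,0.09,0,0,0.08,0.081,0,-0.001,0.09,0,0,0.08,0.04,0,-0.001,0.09,0,0,0.08,0,0,-0.001,0.09,0,0,0.08,-0.02,0,-0.001,0.09,0,0],
)

```text
clock: 8.43
tcp_pos: [0.5909, 0.124, 0.1124]
orientation: [1.051, 1.303, -1.043]
contact_force: [0.6, -0.1, -0.0]
grip_width: 0.0797
```

```bash
python3 - <<'E'
from look import *
look("s3",[((.5905,.1214),102.5,.115,.062,.038,(0,255,0))])
move(.435,.123,.11,0)
E
```

```text
t 8.43 tcp [0.5909 0.124  0.1124] x [ 0.004  0.003 -1.   ] jawdeg 12.48 w 0.0797 F [ 0.6 -0.1 -0. ] j [ 0.24  0.61 -0.75  1.8   0.51  0.93 -0.51]
shift [ 0.0031 -0.1533 -0.0326] turn [ 2.495 -0.029 -0.073]
```

View pics/s3.png

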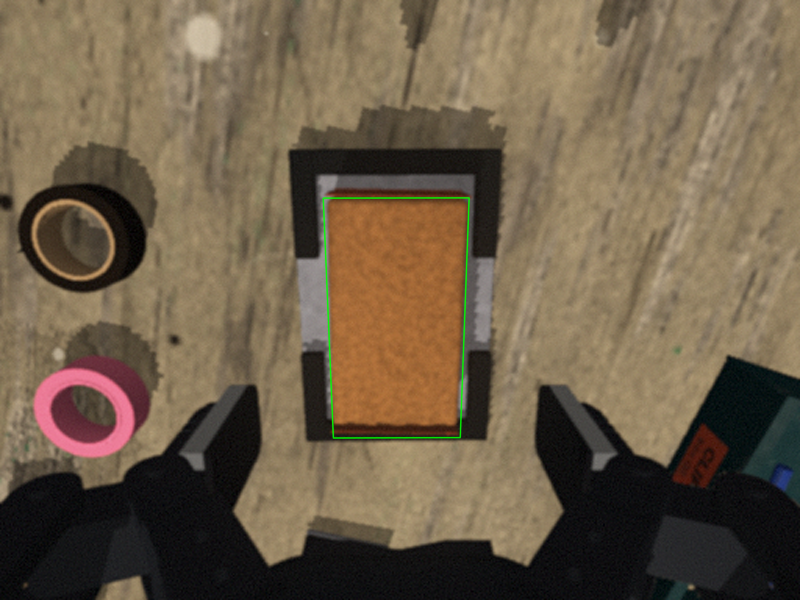

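Picture 8: the sander lies inside the pocket, within about 2 mm of its centre. The black roll's core ring is centred at about (74,239).

```bash
python3 - <<'E'
from h import *
import pickle
f=lambda P:(np.array(P,float)+.5)*.64-.5
ci=pickle.load(open("s3.pkl","rb"))[0];print(p2w(ci,f([(73.5,239)]),.019))
ci=pickle.load(open("s2.pkl","rb"))[0];print(p2w(ci,f([(43,240)]),.019))
move(.435,.124,.06,0)
E
```

```text
[[0.43417209 0.12480922 0.019     ]]
[[0.43369005 0.12485042 0.019     ]]
shift [ 0.0531 -0.1534 -0.0335] turn [ 2.495 -0.029 -0.073]
```

>>> carry_out(
  targets=[0.068,0.003,-0.05,-0.011,1.2,0,0,0.068,0.003,-0.1,-0.022,2.49,-0.03,-0.07,0.068,0.02,-0.154,-0.034,2.49,-0.03,-0.07,0.068,0.053,-0.154,-0.034,2.49,-0.03,-0.07,0.068,0.053,-0.154,-0.034,2.49,-0.03,-0.07,0.068,0.053,-0.154,-0.034,2.49,-0.03,-0.07],
)

```text
clock: 9.22
tcp_pos: [0.4351, 0.1249, 0.0605]
orientation: [1.21, 1.209, -1.208]
contact_force: [-0.2, 0.9, 0.3]
grip_width: 0.0674
```

```bash
python3 - <<'E'
from look import *
look("r1",[])
move(.4345,.1245,.005,0)
E
```

```text
t 9.22 tcp [0.4351 0.1249 0.0605] x [ 0.001  0.001 -1.   ] jawdeg 0.02 w 0.0674 F [-0.2  0.9  0.3] j [ 0.18  0.47 -0.72  2.17  0.51  0.66 -0.89]
shift [ 0.0558 -0.0011  0.0005] turn [ 0.    -0.01  -0.017]
```

View pics/r1.png

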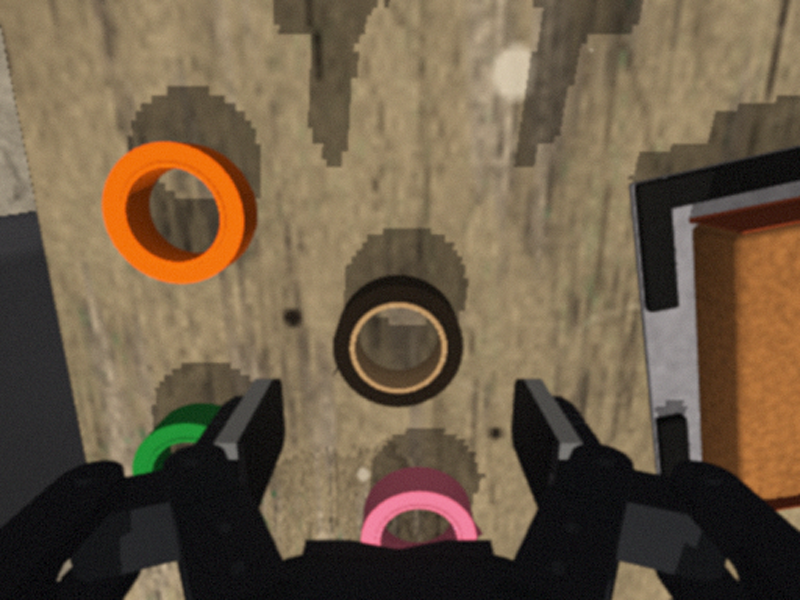

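Picture 9: the black roll is centred between the fingers, with its core ring at (398,347). I'll check the green ring's clearance by number.

```bash
python3 - <<'E'
from h import *
import pickle
f=lambda P:(np.array(P,float)+.5)*.64-.5
ci=pickle.load(open("r1.pkl","rb"))[0];print(p2w(ci,f([(398,347),(180,212),(420,515)]),.019))
ci=pickle.load(open("w1.pkl","rb"))[0];print("green",p2w(ci,f([(127,424)]),.015))
move(.4345,.124,.005,0)
E
```

```text
[[0.4346367  0.12447407 0.019     ]
 [0.35538874 0.17704674 0.019     ]
 [0.44417579 0.04606621 0.019     ]]
green [[0.34889956 0.06517099 0.015     ]]
shift [ 0.0558 -0.0011  0.001 ] turn [ 0.    -0.01  -0.017]
```

>>> carry_out(
  targets=[0.068,0.03,-0.001,0.001,0,0,0,0.068,0.05,-0.001,0.001,0,0,0,0.068,0.056,-0.001,0.001,0,0,0,0.068,0.056,-0.001,0.001,0,0,0,0.045,0.056,-0.001,0.001,0,0,0,0.045,0.056,-0.001,0.001,0,0,0,0.045,0.056,-0.001,0.001,0,0,0,0.045,0.056,-0.001,0.001,0,0,0,0.045,0.056,-0.001,0.001,0,0,0],
  squeeze=40,
)

```text
clock: 10.4
tcp_pos: [0.4353, 0.1242, 0.006]
orientation: [1.212, 1.207, -1.206]
contact_force: [-1.6, -0.1, 7.1]
grip_width: 0.0488
```

```bash
python3 - <<'E'
from look import *
st();move(.593,.329,.08,0)
E
```

```text
t 10.4 tcp [0.4353 0.1242 0.006 ] x [ 0.003  0.001 -1.   ] jawdeg -0.01 w 0.0488 F [-1.6 -0.1  7.1] j [ 0.1   0.57 -0.62  2.2   0.63  0.55 -1.  ]
shift [-0.0733  0.1579 -0.2049] turn [-0.003 -0.012 -0.039]
```

>>> carry_out(
  targets=[0.045,-0.045,0,0,0,0,0,0.045,-0.073,0,0,0,0,0,0.045,-0.073,0.03,-0.04,0,0,0,0.045,-0.073,0.065,-0.085,0,0,0,0.045,-0.073,0.1,-0.13,0,0,0,0.045,-0.073,0.135,-0.175,0,0,0,0.045,-0.073,0.158,-0.205,0,0,0,0.045,-0.073,0.158,-0.205,0,0,0,0.045,-0.073,0.158,-0.205,0,0,0],
)

```text
clock: 11.52
tcp_pos: [0.5927, 0.3283, 0.0798]
orientation: [1.211, 1.207, -1.207]
contact_force: [0.5, -0.3, -0.7]
grip_width: 0.0486
```

```bash
python3 - <<'E'
from look import *
look("r2",[((.593,.329),90.9,.095,.095,.01,(0,255,0))])
move(.593,.329,.0105,0)
E
```

```text
t 11.53 tcp [0.5927 0.3283 0.0798] x [ 0.003  0.    -1.   ] jawdeg -0.02 w 0.0486 F [ 0.5 -0.3 -0.7] j [-0.15  0.74 -0.67  1.63  0.54  0.96 -1.01]
shift [ 0.0693  0.0001 -0.0013] turn [-0.008  0.002 -0.034]
```

View pics/r2.png

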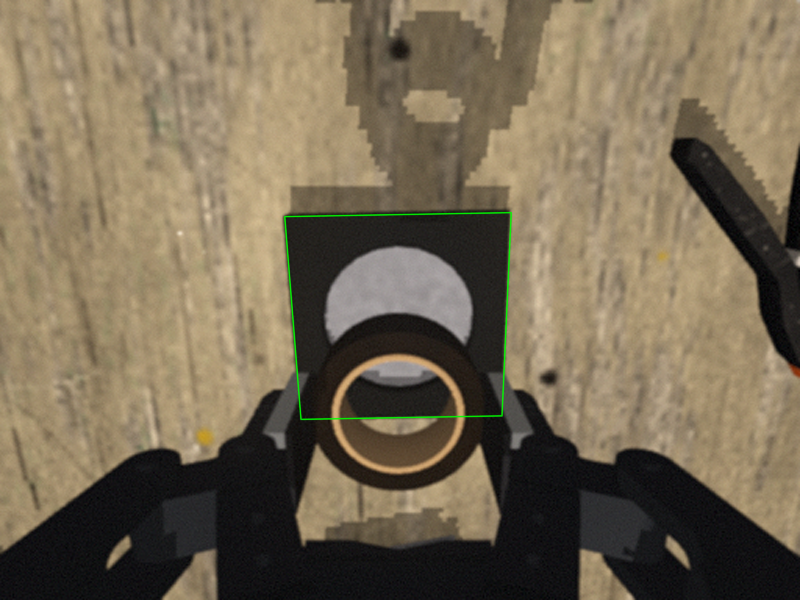

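Picture 10: the tray overlay matches exactly. The roll is held level, with its core ring at (398,414).

```bash
python3 - <<'E'
from h import *
import pickle
f=lambda P:(np.array(P,float)+.5)*.64-.5
ci=pickle.load(open("r2.pkl","rb"))[0];print(p2w(ci,f([(398,414)]),.0928),r.get_obs()["tcp_pos"])
E
```

```text
[[0.59213147 0.32834087 0.0928    ]] [0.59270297 0.32773226 0.07976275]
```

>>> carry_out(
  targets=[0.045,0.035,0,-0.001,0,0,0,0.045,0.06,0,-0.001,0,0,0,0.045,0.069,0,-0.001,0,0,0,0.045,0.069,0,-0.001,0,0,0,0.045,0.069,0,-0.001,0,0,0,0.075,0.069,0,-0.001,0,0,0,0.075,0.069,0,-0.001,0,0,0,0.075,0.069,0,-0.001,0,0,0,0.075,0.069,0,-0.001,0,0,0,0.075,0.04,0,-0.001,0,0,0,0.075,0,0,-0.001,0,0,0,0.075,-0.02,0,-0.001,0,0,0],
)

```text
clock: 13.08
tcp_pos: [0.5934, 0.3295, 0.102]
orientation: [1.213, 1.206, -1.205]
contact_force: [0.0, 0.1, 0.7]
grip_width: 0.0749
```

```bash
python3 - <<'E'
from look import *
look("r3",[((.593,.329),90.9,.095,.095,.01,(0,255,0)),((.593,.329),90.9,.052,.052,.023,(255,255,0))])
move(.421,-.092,.1,15)
E
```

```text
t 13.07 tcp [0.5934 0.3295 0.102 ] x [ 0.005  0.001 -1.   ] jawdeg -0.04 w 0.0749 F [0.  0.1 0.7] j [-0.14  0.71 -0.69  1.62  0.52  1.   -0.99]
shift [ 0.0016 -0.1728  0.4223] turn [-3.011 -0.019 -0.087]
```

View pics/r3.png

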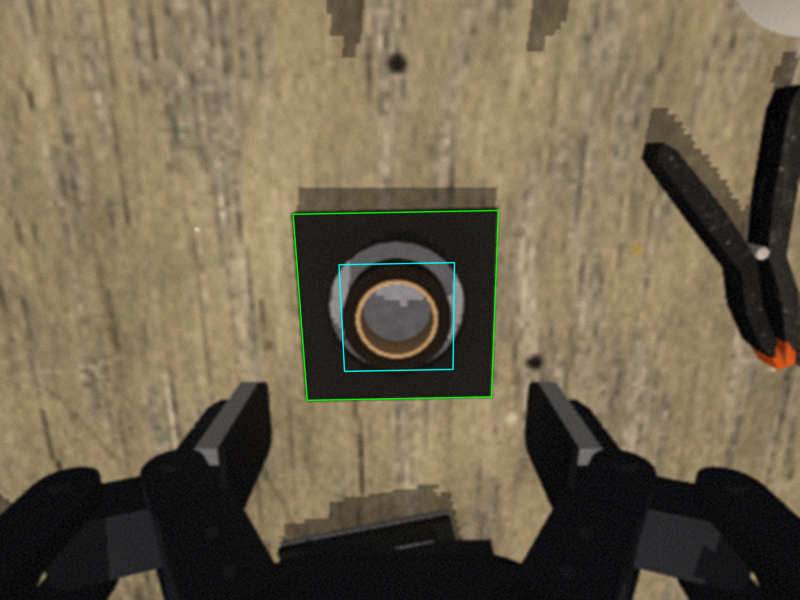

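Picture 11: the roll is in its pocket, with its core at (397,318) against an expected (397,317). The pine block is next.

>>> carry_out(
  targets=[0.08,0.0016,-0.03,0.06,-0.5,0,0,0.08,0.0016,-0.055,0.12,-1,0,0,0.08,0.0016,-0.08,0.18,-1.5,0,0,0.08,0.0016,-0.105,0.24,-2,0,-0.04,0.08,0.0016,-0.13,0.3,-2.5,0,-0.08,0.08,0.0016,-0.15,0.36,-3,0,-0.09,0.08,0.0016,-0.173,0.422,-3.01,-0.02,-0.09,0.08,0.0016,-0.173,0.422,-3.01,-0.02,-0.09,0.08,0.0016,-0.173,0.422,-3.01,-0.02,-0.09,0.08,0.0016,-0.173,0.422,-3.01,-0.02,-0.09],
)

```text
clock: 14.38
tcp_pos: [0.4213, -0.0905, 0.0999]
orientation: [1.014, 1.323, -1.013]
contact_force: [-0.1, 0.4, 0.5]
grip_width: 0.0799
```

```bash
python3 - <<'E'
from look import *
look("p1",[((.419,-.093),105,.091,.035,.036,(0,255,0))])
move(.419,-.093,.005,15)
E
```

```text
t 14.38 tcp [ 0.4213 -0.0905  0.0999] x [ 0.     0.001 -1.   ] jawdeg 15.08 w 0.0799 F [-0.1  0.4  0.5] j [ 0.78  0.39 -0.83  2.19  0.44  0.73 -0.08]
shift [ 0.095  -0.003   0.0021] turn [ 0.025 -0.007 -0.005]
```

View pics/p1.png

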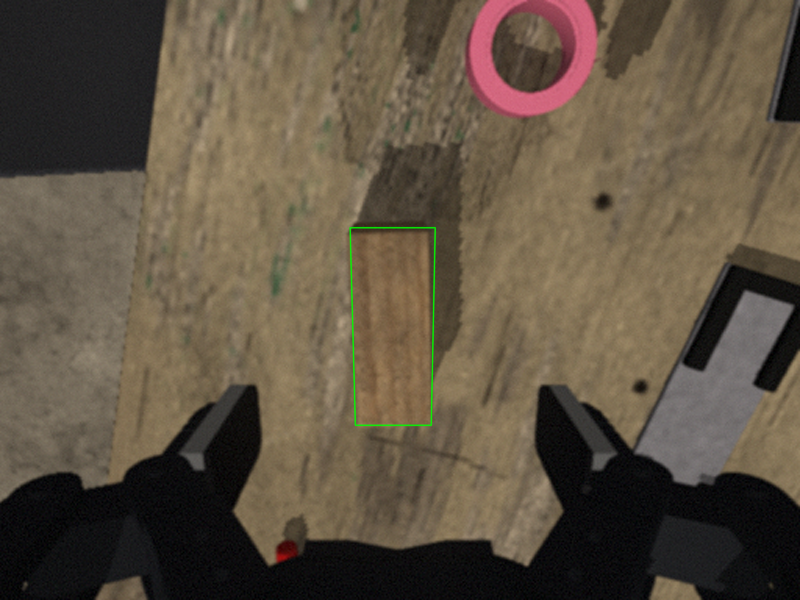

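Picture 12: the overlay fits the pine block within 1–2 mm, so I'll descend and grip.

>>> carry_out(
  targets=[0.08,0.045,-0.003,0.002,0,0,0,0.08,0.08,-0.003,0.002,0,0,0,0.08,0.095,-0.003,0.002,0,0,0,0.08,0.095,-0.003,0.002,0,0,0,0.025,0.095,-0.003,0.002,0,0,0,0.025,0.095,-0.003,0.002,0,0,0,0.025,0.095,-0.003,0.002,0,0,0,0.025,0.095,-0.003,0.002,0,0,0,0.025,0.095,-0.003,0.002,0,0,0,0.025,0.095,-0.003,0.002,0,0,0,0.025,0.095,-0.003,0.002,0,0,0],
)

```text
clock: 15.8
tcp_pos: [0.4197, -0.093, 0.0058]
orientation: [1.013, 1.321, -1.011]
contact_force: [-0.2, 0.6, 5.9]
grip_width: 0.0346
```

```bash
python3 - <<'E'
from look import *
st();move(.419,-.093,.1,15);move(.5748,-.3216,.1,-2.1)
E
```

```text
t 15.8 tcp [ 0.4197 -0.093   0.0058] x [ 0.002  0.    -1.   ] jawdeg 15.13 w 0.0346 F [-0.2  0.6  5.9] j [ 0.63  0.55 -0.66  2.25  0.68  0.54 -0.29]
shift [-0.0942 -0.0005 -0.0001] turn [ 0.025  0.004 -0.022]
shift [-0.0939  0.0902  0.2612] turn [ 3.445e+00  1.000e-03 -2.300e-02]
```

>>> carry_out(
  targets=[0.025,-0.045,0,0,0,0,0,0.025,-0.094,0,0.01,0,0,0,0.025,-0.094,0.02,0.06,0.9,0,0,0.025,-0.094,0.038,0.11,1.7,0,0,0.025,-0.094,0.055,0.16,2.5,0,0,0.025,-0.094,0.072,0.21,3.2,0,-0.02,0.025,-0.094,0.09,0.261,3.44,0,-0.02,0.025,-0.094,0.09,0.261,3.44,0,-0.02,0.025,-0.094,0.09,0.261,3.44,0,-0.02],
)

```text
clock: 16.92
tcp_pos: [0.574, -0.3208, 0.1]
orientation: [1.236, 1.193, -1.236]
contact_force: [0.4, 0.1, -0.6]
grip_width: 0.0343
```

```bash
python3 - <<'E'
from look import *
dz=r.get_obs()["tcp_pos"][2]-.0058; t=r.get_obs()["tcp_pos"]
look("p2",[((.5748,-.3216),87.9,.130,.074,.01,(0,255,0)),((t[0],t[1]),87.9,.091,.035,.036+dz,(255,255,0))])
move(.5748,-.3216,.011,-2.1)
E
```

```text
t 16.93 tcp [ 0.574  -0.3208  0.1   ] x [-0.     0.001 -1.   ] jawdeg -2.07 w 0.0343 F [ 0.4  0.1 -0.6] j [ 0.86  0.67 -0.65  1.67  0.48  0.96  0.01]
shift [0.0891 0.0009 0.0015] turn [ 0.02  -0.009  0.004]
```

View pics/p2.png

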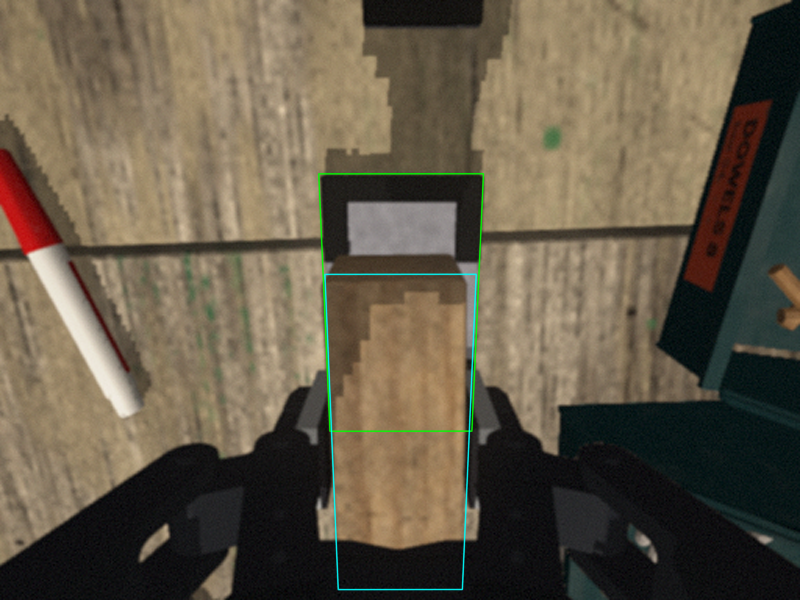

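Picture 13: the small tray overlay matches and the pine block is aligned and centred above it. The bins at right stay clear if I open the jaws only to 60 mm.

>>> carry_out(
  targets=[0.025,0.045,0.001,0.001,0,0,0,0.025,0.075,0.001,0.001,0,0,0,0.025,0.089,0.001,0.001,0,0,0,0.025,0.089,0.001,0.001,0,0,0,0.025,0.089,0.001,0.001,0,0,0,0.06,0.089,0.001,0.001,0,0,0,0.06,0.089,0.001,0.001,0,0,0,0.06,0.089,0.001,0.001,0,0,0,0.06,0.089,0.001,0.001,0,0,0,0.06,0.05,0.001,0.001,0,0,0,0.06,0.01,0.001,0.001,0,0,0,0.06,0,0.001,0.001,0,0,0],
)

```text
clock: 18.48
tcp_pos: [0.5767, -0.3216, 0.1031]
orientation: [1.236, 1.189, -1.233]
contact_force: [0.2, -0.7, -0.8]
grip_width: 0.0601
```

```bash
python3 - <<'E'
from look import *
st()
f=lambda P:(np.array(P,float)+.5)*.64-.5
ci=pickle.load(open("p2.pkl","rb"))[0];Q=p2w(ci,f([(3,152),(130,410)]),.008);print(Q,Q.mean(0),np.linalg.norm(Q[0]-Q[1]),np.degrees(np.arctan2(*(Q[0]-Q[1])[1::-1])))
move(.414,-.308,.1,16.9)
E
```

```text
t 18.48 tcp [ 0.5767 -0.3216  0.1031] x [ 0.004 -0.001 -1.   ] jawdeg -2.01 w 0.0601 F [ 0.2 -0.7 -0.8] j [ 0.86  0.67 -0.65  1.67  0.48  0.96  0.01]
[[ 0.39951443 -0.2408443   0.008     ]
 [ 0.43249149 -0.37044296  0.008     ]] [ 0.41600296 -0.30564363  0.008     ] 0.13372845389062 104.27624160582774
shift [ 0.0024 -0.1631 -0.0079] turn [-3.781  0.018 -0.042]
```

>>> carry_out(
  targets=[0.05,0.002,-0.05,-0.002,-1,0,-0.02,0.05,0.01,-0.1,-0.005,-2.2,0.02,-0.04,0.05,0.02,-0.14,-0.008,-3.4,0.02,-0.04,0.05,0.03,-0.162,-0.008,-3.65,0.02,-0.04,0.05,0.03,-0.162,-0.008,-3.65,0.02,-0.04,0.05,0.03,-0.162,-0.008,-3.65,0.02,-0.04,0.05,0.03,-0.162,-0.008,-3.65,0.02,-0.04],
)

```text
clock: 19.35
tcp_pos: [0.4168, -0.3079, 0.0729]
orientation: [0.998, 1.329, -0.996]
contact_force: [0.9, 0.3, 0.2]
grip_width: 0.0497
```

```bash
python3 - <<'E'
from look import *
look("m1",[((.415,-.307),106,.135,.0165,.008,(0,255,0))])
move(.415,-.307,.003,16)
E
```

```text
t 19.35 tcp [ 0.4168 -0.3079  0.0729] x [ 0.002  0.    -1.   ] jawdeg 16.28 w 0.0497 F [0.9 0.3 0.2] j [ 1.11  0.55 -0.74  2.02  0.53  0.77  0.33]
shift [ 0.0698 -0.0014 -0.0013] turn [ 0.057  0.004 -0.017]
```

View pics/m1.png

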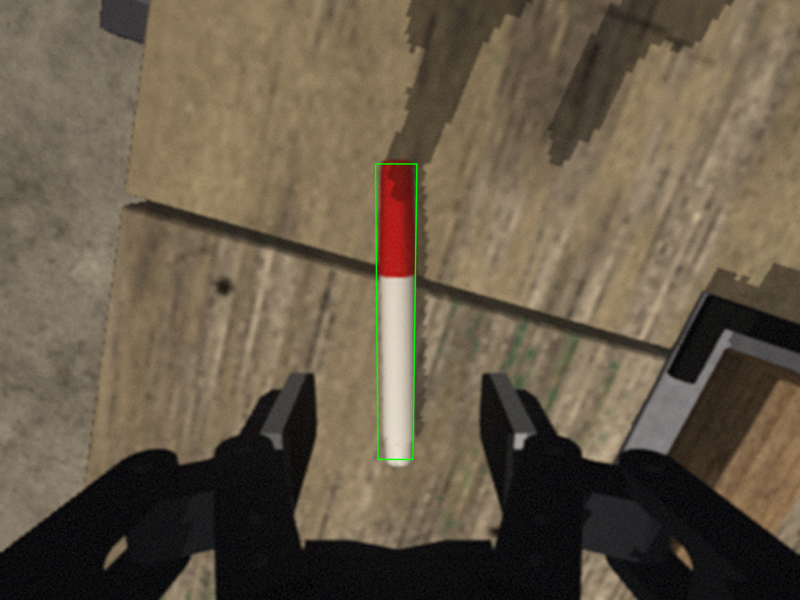

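Picture 14: the marker matches the overlay within about 1 mm, with ends at rows 163 and 466. I'll grip it low and gently.

>>> carry_out(
  targets=[0.05,0.035,-0.001,0,0,0,0,0.05,0.06,-0.001,0,0,0,0,0.05,0.07,-0.001,0,0,0,0,0.05,0.07,-0.001,0,0,0,0,0.008,0.07,-0.001,0,0,0,0,0.008,0.07,-0.001,0,0,0,0,0.008,0.07,-0.001,0,0,0,0,0.008,0.07,-0.001,0,0,0,0,0.008,0.07,-0.001,0,0,0,0,0.008,0.07,-0.001,0,0,0,0],
  squeeze=30,
)

```text
clock: 20.65
tcp_pos: [0.4165, -0.3085, 0.0038]
orientation: [0.997, 1.327, -0.996]
contact_force: [-0.7, 0.4, 6.2]
grip_width: 0.014
```

```bash
python3 - <<'E'
from look import *
st();move(.591,-.113,.08,-1.7)
E
```

```text
t 20.65 tcp [ 0.4165 -0.3085  0.0038] x [ 0.003 -0.001 -1.   ] jawdeg 16.29 w 0.014 F [-0.7  0.4  6.2] j [ 1.03  0.65 -0.65  2.05  0.65  0.65  0.23]
shift [-0.0759  0.2225 -0.1386] turn [ 3.598  0.017 -0.031]
```

>>> carry_out(
  targets=[0.008,-0.045,0,0,0,0,0,0.008,-0.076,0.01,-0.005,0,0,0,0.008,-0.076,0.05,-0.03,1,0,0,0.008,-0.076,0.1,-0.06,2,0,0,0.008,-0.076,0.15,-0.09,3,0,0,0.008,-0.076,0.195,-0.12,3.5,0.02,-0.03,0.008,-0.076,0.2225,-0.139,3.6,0.02,-0.03,0.008,-0.076,0.2225,-0.139,3.6,0.02,-0.03,0.008,-0.076,0.2225,-0.139,3.6,0.02,-0.03,0.008,-0.076,0.2225,-0.139,3.6,0.02,-0.03],
)

```text
clock: 21.9
tcp_pos: [0.5899, -0.1145, 0.0799]
orientation: [1.232, 1.194, -1.234]
contact_force: [-0.0, -0.3, -0.1]
grip_width: 0.0141
```

```bash
python3 - <<'E'
from look import *
t=r.get_obs()["tcp_pos"]
look("m2",[((.591,-.113),88.3,.169,.05,.01,(0,255,0)),((t[0],t[1]),88.3,.135,.0165,.008+t[2]-.0038,(255,255,0))])
move(.591,-.113,.009,-1.7)
E
```

```text
t 21.9 tcp [ 0.5899 -0.1145  0.0799] x [-0.001 -0.001 -1.   ] jawdeg -1.84 w 0.0141 F [-0.  -0.3 -0.1] j [ 0.58  0.63 -0.66  1.82  0.5   0.86 -0.36]
shift [ 0.0709  0.001  -0.0014] turn [-0.027  0.006  0.007]
```

View pics/m2.png

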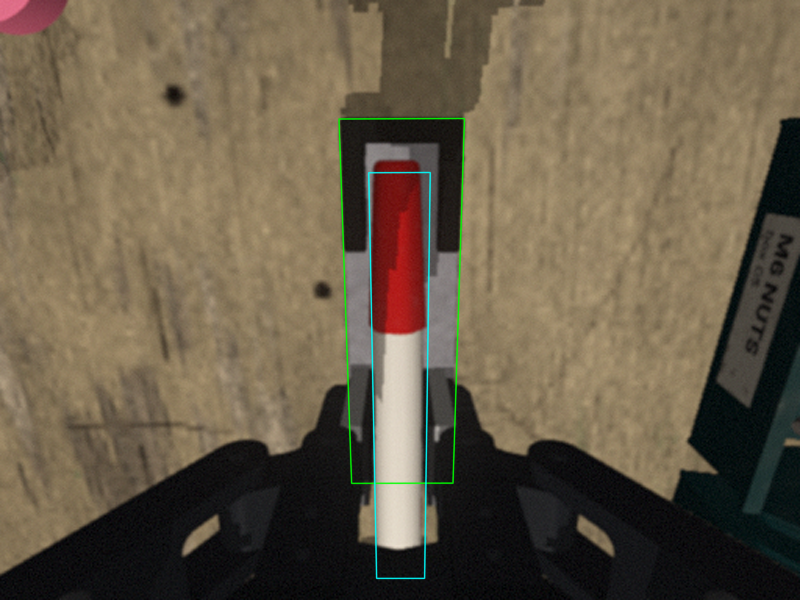

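Picture 15: the tray overlay matches. The red end lies at row 160 and looks slightly thin, so it probably droops a little. I'll check where that end is before lowering.

```bash
python3 - <<'E'
from look import *
ci=pickle.load(open("m2.pkl","rb"))[0];f=lambda P:(np.array(P,float)+.5)*.64-.5
for z in(.06,.07,.084):
    Q=p2w(ci,f([(374,170),(420,170),(397,160),(398,332)]),z);print(z,Q[2],"wid",np.linalg.norm(Q[0]-Q[1]))
z=p2w(ci,f([(398,332)]),.084);print("TCP y",r.get_obs()["tcp_pos"])
# cap/body boundary offset from the far end, from m1
c1=pickle.load(open("m1.pkl","rb"))[0];Q=p2w(c1,f([(397,163),(397,276),(398,466)]),.008);print("cap len",np.linalg.norm(Q[0]-Q[1]),"tot",np.linalg.norm(Q[0]-Q[2]),"capW",np.linalg.norm(np.subtract(*p2w(c1,f([(380,180),(414,180)]),.008))))
E
```

```text
0.06 [ 0.5913974  -0.04404572  0.06      ] wid 0.014442983390252288
0.07 [ 0.59142096 -0.04396309  0.07      ] wid 0.013562503031026376
0.084 [ 0.59145395 -0.0438474   0.084     ] wid 0.012329830528110057
TCP y [ 0.59001039 -0.11432843  0.07991968]
cap len 0.04619854348327138 tot 0.13901515369581183 capW 0.013679165503723723
```

>>> carry_out(
  targets=[0.008,0.03,0.001,0.0,0,0,0,0.008,0.047,0.001,0.0,0,0,0,0.008,0.053,0.001,0.0,0,0,0,0.008,0.058,0.001,0.0,0,0,0,0.008,0.062,0.001,0.0,0,0,0,0.008,0.066,0.001,0.0,0,0,0,0.008,0.07,0.001,0.0,0,0,0,0.008,0.0715,0.001,0.0,0,0,0,0.008,0.0715,0.001,0.0,0,0,0],
  squeeze=20,
)

```text
clock: 23.08
tcp_pos: [0.5909, -0.1144, 0.0083]
orientation: [1.232, 1.194, -1.234]
contact_force: [0.2, -0.4, 0.4]
grip_width: 0.0142
```

```bash
python3 -c "
from h import *
st();move(.591,-.115,.009,-1.7)"
```

```text
t 23.07 tcp [ 0.5909 -0.1144  0.0083] x [-0.001 -0.    -1.   ] jawdeg -1.83 w 0.0142 F [ 0.2 -0.4  0.4] j [ 0.53  0.73 -0.6   1.85  0.58  0.75 -0.42]
shift [-0.0007  0.0001  0.0006] turn [-0.026  0.006  0.009]
```

>>> carry_out(
  targets=[0.045,0,0,0,0,0,0,0.045,0,0,0,0,0,0,0.045,0,0,0,0,0,0,0.045,0,0,0,0,0,0,0.045,-0.04,0,0,0,0,0,0.045,-0.1,0,0,0,0,0,0.045,-0.16,0,0.03,0,0,0,0.045,-0.22,-0.01,0.05,0,0,0,0.045,-0.28,-0.02,0.07,0,0,0,0.045,-0.32,-0.03,0.08,0,0,0,0.045,-0.32,-0.03,0.08,0,0,0,0.045,-0.32,-0.03,0.08,0,0,0],
)

```text
clock: 24.58
tcp_pos: [0.5582, -0.193, 0.3279]
orientation: [1.231, 1.195, -1.234]
contact_force: [-0.2, 0.7, -0.1]
grip_width: 0.0445
```

```bash
python3 - <<'E'
from look import *
look("f1",[((.591,-.113),88.3,.149,.03,.004,(0,255,0)),((.5748,-.3216),87.9,.091,.035,.040,(255,255,0))])
E
```

```text
t 24.57 tcp [ 0.5582 -0.193   0.3279] x [-0.001 -0.001 -1.   ] jawdeg -1.83 w 0.0445 F [-0.2  0.7 -0.1] j [ 0.83  0.36 -0.78  1.6   0.26  1.29 -0.03]
```

View pics/f1.png

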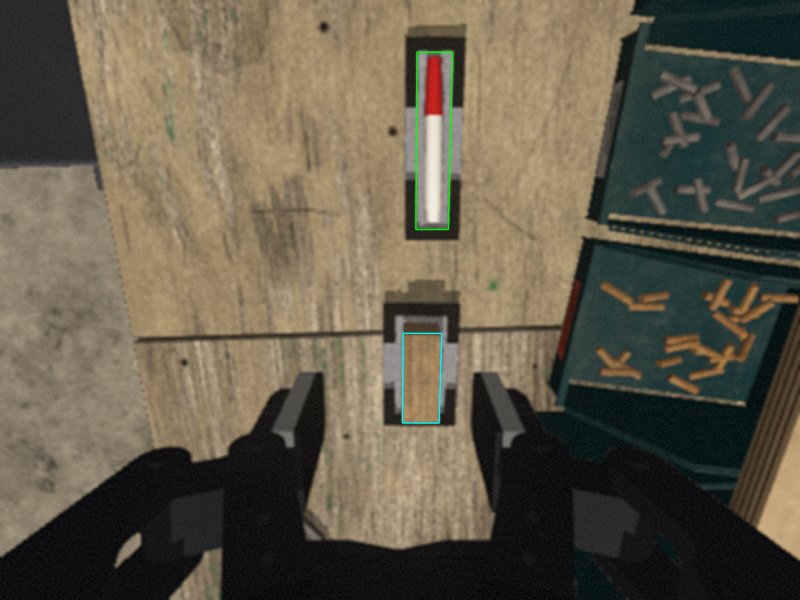

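Picture 16: the marker lies inside its slot (rows 55–223 of 52–229), and the pine block sits in its pocket right on the overlay. I'm handing in.

```bash
python3 -c "
from h import *
st(); print(r.hand_in())"
```

```text
t 24.62 tcp [ 0.5581 -0.1928  0.3271] x [-0.003  0.    -1.   ] jawdeg -1.8 w 0.045 F [-0.4 -1.1 -0.2] j [ 0.83  0.36 -0.78  1.6   0.26  1.29 -0.03]
the job is handed in; nothing more can be done
None
```

All four pieces are in their own pockets and let go. I handed the job in at 24.6 s with the arm clear of everything; the hand-in gave no verdict.

- **Placement:** after release, the wrist pictures showed each piece lying inside its rim. The sander, pine block and marker were within about 2 mm of their pocket centres, and the roll within about 1 mm. I checked the sander and roll just after placing them and did not look again at the end.
- **Marker:** the cap end drooped by roughly 10 mm while it was being carried. The last picture shows the marker lying straight along its slot.
- **Forces:** there was a brief upward reading of 6–8 N each time the gripper closed on a piece, and no other force showed up in the readings.
- **Bystanders:** I never reached for the screwdriver or the pliers, but I did not measure their positions again at the end.

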